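Hold a shelf upright against its sprung stop for fastening

TASK

Take the long flat upright (the tallest of the three bars) out of the blue parts block and stand it with its foot on the bottom of the grey foot cup. Then, keeping it upright and centred, with one narrow edge square to the black sprung pad, press it steadily against the pad with about 10 N, so that the pad goes about half-way in and never hard back to its stop, and finish while still gripping it and pressing so that a colleague can put in the screws. Leave the other bars and the things on the bench where they are.

Things in the scene. Friction and masses are not known exactly. Their poses are not given: they have to be found in the camera images.
- upright_center (a point): The long flat shelf upright: a loose aluminium bar 34 x 18 x 170 mm, 0.2 to 0.3 kg, the tallest of the three in the blue block. Point at its centre (85 mm above its foot). x along its 34 mm width, y across its 18 mm thickness (grip it so), z up its length. Starts in a slot, foot 10 mm above the bench. Either way round is the same. Grip 30 to 45 mm below its top, so that the top clears the palm.
- short_slat_center (a point): A shorter bar of the same section, 34 x 18 x 115 mm, in another slot of the blue block; point at its centre. Not wanted.
- round_rod_center (a point): A round bar, 16 mm in diameter on a 34 x 18 x 50 mm foot, 140 mm tall in all, in another slot of the blue block; point at its centre. Not wanted.
- block: Blue parts block, fixed, 210 x 80 x 55 mm, x along the 210 mm. Origin at the centre of its underside. Three slots in a row along x at -70, 0 and +70 mm, each 37 mm (x) by 21 mm (y), 45 mm deep, one bar in each, in any order.
- station: Assembly station, fixed. A base plate 6 mm thick carries a round grey foot cup (inside radius 40 mm, wall 4 mm, rim 66 mm above the bench; its floor is the base plate, 6 mm above the bench). Beyond the cup, towards the station's +x, stands a steel stop plate 80 mm wide (y), 12 mm thick, top 130 mm above the bench, its front face 54 mm from the cup's axis. Origin on the cup's axis at bench level; +x is the pressing direction, level, from the cup towards the stop; z up.
- pad_face (a point): Centre of the front face of the sprung black pad that sticks out of the stop over the cup, 103 mm above the bench. The face is 16 mm wide (station y) and 34 mm high, looks to the station's -x, and at rest lies 11 mm beyond the cup's axis. It moves with the pad.
- pad (a joint): How far the pad is pressed in, in m, along the station's +x: 0 at rest, 0.024 at its hard stop. Its spring gives 0.8 N per mm (half-way, 12 mm, is 9.6 N).
- tumbler_a: Glass tumbler, radius 30 mm, 85 mm high, loose, between block and station; origin under its centre. Leave alone.
- tumbler_b: Another glass tumbler like it. Leave alone.
- bowl: Steel bowl, radius 85 mm, 70 mm high, loose, to the right; origin under its centre. Leave alone.
- screwdriver: Screwdriver lying on the bench to the right. Leave alone.
Things that resemble listed ones, but are neither listed nor needed, are in the scene too. What is shaped like the part that bears upright_center but orange is not meant.

How it is judged:
By the outcome, as a careful person would: the job done as asked, in the order asked, and still so for the second after the job is handed in, while the arm keeps its last pose, push and grip.
It also fails if it takes over 42 s, if anything falls off the work surface, if the arm or the gripper's body presses on something with over 40 N, if the wrist force passes 120 N, or if a joint passes its speed limit or range.

ROBOT

A 7-joint arm with a two-finger parallel gripper is mounted at the origin on the work surface. World frame = base frame: x ahead of the robot, y to its left, z up, the work surface at z = 0. Lengths are in m, angles in degrees, forces in N, time in s.
With the tool pointing down it reaches from about 0.425 to 0.875 m from the base axis. Payload 8.4 kg.
Tool frame: the origin (TCP) lies midway between the tips of the shut fingers; the grasp point (between the pads) lies 19 mm behind it (manip.grip_point_offset is the distance from the TCP to the grasp point, in m); z points along the fingers, y is the direction in which the jaws open and shut (so a half turn about z gives the same grasp; the last joint's range is limited). The gripper opens to 85 mm and grips with 20 to 120 N. Pads are 22 mm wide; open, the fingers measure 114 mm over their backs; the gripper's body (76 mm by 85 mm) begins 54 mm behind the grasp point. The pads swing forward as they close: fully open they stand 13 mm farther back than shut.
Start: joints at [-83.033, 19.091, 2.286, 83.961, -0.768, 76.965, -3.352], TCP at [0.142, 0.634, 0.231] pointing down, gripper open.
Joint ranges: [-147.57, 147.57], [-21.85, 119.76], [-74.77, 79.35], [14.55, 137.4], [-85.83, 265.84], [4.83, 119.75], [-152.11, 152.11]. Speed limits (degrees/s): [127.2, 127.2, 159.86, 159.86, 180, 180, 180].

INTERFACE

Orientations are given as [roll, pitch, yaw] about the fixed x, y, z axes, in that order (R = Rz(yaw) Ry(pitch) Rx(roll)).
In Python, from station import manip gives the robot as it stands. The module is installed in compiled form; this text tells all that it offers.
- The arm moves only by the shell command python3 -m pendant 'ROWS' [OPENING] [FORCE]. ROWS is JSON, a list that holds one entry, the list of rows, each a list of 4 numbers: the shift along the tool's x, y, z in mm, then the turn about the tool's z in rad. A call has exactly 8 rows; each row is the pose to reach, as a shift and turn from the pose commanded when the call began, along the tool's axes at that moment; what a row does not reach only later rows make up. A row lasts 1/12 s, in which the tool goes at most 41.7 mm and 7.16 degrees, less where a joint would pass 70% of its speed; a pose out of reach is approached as far as the arm can. A call with a gripper value outside its range is refused whole. OPENING is the finger opening in mm, from 0 to 85.4, set as the call begins (- or left out, the last holds). The fingers move at their own pace and stop on an object; FORCE is the grip in N (left out, the last holds). Time passes only in rows, so rows that repeat a pose let the fingers close, or fill a call up. It gives the time, the measured TCP pose, the force and the opening at its end, in the units of the state.
- manip.get_obs(): the state, without advancing time (a new reading comes with each control period).
- manip.grab_frame(name): name is "side" or "top"; returns (picture, depth): 400x640x3 uint8, red, green, blue; 400x640 float32, m along the optical axis (not along the pixel's ray), 0 where there is no reading.
- manip.camera_info(name): a dict with "mtx" (3x3 intrinsics, pixels), "world_to_cam" (4x4, takes a point from world to camera coordinates). Camera axes: x right, y up, looking along -z (the intrinsics and any distortion apply to the point x, -y, -z); pixel columns grow to the right and rows downward; lengths in m; the calibration is good to about 2 mm. A picture is of the moment at which its call begins. camera_info takes no time and is no camera call.
- manip.close_job(): hands the job in, once; it reports no verdict.
The state is a dict: "time": time; "q": joint angles; "joint_vel": joint speeds; "effort": joint torques, N m; "ee_pos": TCP position; "tool_rot": TCP orientation; "ft_force": force on the tool from outside, world axes, zero at the start; "wrist_torque": the same for the moment, N m; "grip_width": finger opening in m.
Only numpy, scipy, OpenCV 4.12 (cv2) and the standard library are available. Lean on these libraries where they do the work, as an engineer would, in place of code of your own. Each camera call takes 0.05 s, during which the arm holds its last target. There are 200 camera calls.

## Working session

There is one attempt and no reset: what is moved stays moved. The work goes in short steps, Python scripts to look and compute and a shell command to move; the robot and the scene stay as the last step left them, time stands still between calls to the robot, and variables do not carry over. Pictures are saved under pics/ and viewed, on a budget of 10 in all, crops included, one or two more only if the job needs it, and the job is handed in when it is done.

```bash
mkdir -p pics; python3 - <<'E'
from station import manip
import cv2,numpy as np
for n in("side","top"):
    p,d=manip.grab_frame(n); cv2.imwrite(f"pics/{n}0.png",p[:,:,::-1]); np.savez(f"{n}0.npz",p=p,d=d)
    c=manip.camera_info(n); print(n,{k:np.round(v,4).tolist() if not isinstance(v,str) else v for k,v in c.items()})
print(manip.get_obs(),manip.grip_point_offset)
E
```

```text
side {'mtx': [[393.8951, 0.0, 328.4008], [0.0, 393.8951, 199.1108], [0.0, 0.0, 1.0]], 'world_to_cam': [[-0.9978, -0.0663, -0.0086, 0.5138], [0.042, -0.722, 0.6906, -0.1489], [-0.0519, 0.6887, 0.7232, -1.1452], [0.0, 0.0, 0.0, 1.0]]}
top {'mtx': [[478.9366, 0.0, 324.7752], [0.0, 478.9366, 200.7324], [0.0, 0.0, 1.0]], 'world_to_cam': [[0.0079, -1.0, -0.0031, -0.1053], [0.9823, 0.0072, 0.1869, -0.5255], [-0.1869, -0.0045, 0.9824, -1.1606], [0.0, 0.0, 0.0, 1.0]]}
{'time': 0.1, 'q': array([-83.03377787,  19.12657233,   2.28446046,  84.00670331,
        -0.76819225,  76.96703073,  -3.35178934]), 'joint_vel': array([-0.01530034, -0.12495526,  0.06357939, -0.01126736,  0.00642338,
        0.02159993,  0.11374211]), 'effort': array([ 5.31542537e-03, -6.60021830e+01,  1.37121633e+00, -4.06472504e+01,
        1.72126782e-02,  9.11623123e-03, -1.36641000e-05]), 'ee_pos': array([0.14227418, 0.63379944, 0.23051695]), 'tool_rot': array([-1.79915087e+02,  5.16899230e-03,  1.67349161e+02]), 'ft_force': array([-0.26192678,  0.37496239,  0.16983648]), 'wrist_torque': array([ 0.015765  , -0.03799802, -0.01104075]), 'grip_width': 0.08515131897338399} 0.0187
```

View pics/side0.png

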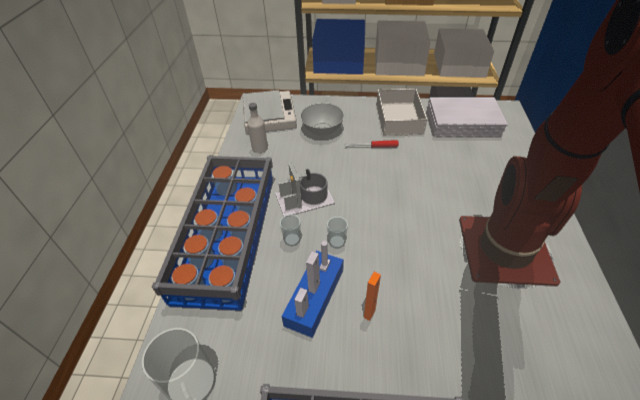

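View pics/top0.png

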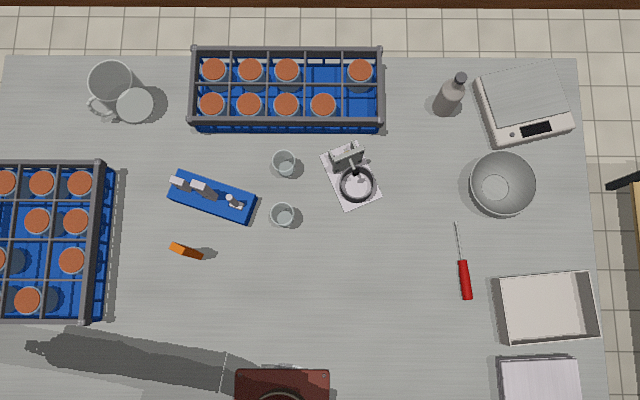

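Candidates: middle grey bar, side (313,270) / top (205,188), tallest; short slat, side (301,303) / top (178,182); round rod, side (324,255) / top (237,201); orange bar, side (372,295) / top (187,250), excluded. I choose the middle bar and check it in a close crop along with its measured height.

```bash
cat > h.py <<'E'
import cv2,numpy as np
from station import manip
def cloud(n,d):
    c=manip.camera_info(n);K=c["mtx"];T=np.linalg.inv(c["world_to_cam"])
    v,u=np.mgrid[:400,:640]
    P=np.stack([(u-K[0,2])/K[0,0]*d,-(v-K[1,2])/K[1,1]*d,-d],-1)
    W=P@T[:3,:3].T+T[:3,3]; W[d<=0]=np.nan
    return W
def proj(n,X):
    c=manip.camera_info(n);p=np.c_[np.atleast_2d(X),np.ones(len(np.atleast_2d(X)))]@c["world_to_cam"].T
    q=np.c_[p[:,0],-p[:,1],-p[:,2]]@c["mtx"].T
    return q[:,:2]/q[:,2:]
def ray(n,uv,z):
    c=manip.camera_info(n);T=np.linalg.inv(c["world_to_cam"]);uv=np.atleast_2d(uv).astype(float)
    r=np.c_[uv,np.ones(len(uv))]@np.linalg.inv(c["mtx"]).T;r=r*[1,-1,-1]@T[:3,:3].T
    o=T[:3,3];return o+r*((z-o[2])/r[:,2])[:,None]
E
python3 - <<'E'
from h import *
np.set_printoptions(precision=4,suppress=True)
def rect(P,l):
    r=cv2.minAreaRect((P[:,:2]*1000).astype(np.float32)); print(l,len(P),'zmed',np.median(P[:,2]).round(4),'rect',np.round(r[0],1),np.round(r[1],1),round(r[2],1))
ims=[]
for n,b,s in (("side",(270,160,370,340),3),("top",(160,130,390,230),3)):
    f=np.load(n+"0.npz");p,d=f["p"],f["d"];W=cloud(n,d)
    x0,y0,x1,y1=b;cv2.imwrite(f"pics/{n}crop.png",cv2.resize(p[y0:y1,x0:x1,::-1],None,fx=s,fy=s,interpolation=cv2.INTER_CUBIC))
    hsv=cv2.cvtColor(p,cv2.COLOR_RGB2HSV)
    bl=(hsv[...,0]>100)&(hsv[...,0]<130)&(hsv[...,1]>120)
    m=np.zeros_like(bl);m[y0:y1,x0:x1]=1
    q=W[bl&m&(abs(W[...,2]-.055)<.006)]; q=q[(q[:,1]>0.0)]
    rect(q,n+" blocktop")
    for lo,hi,l in((.115,.14,'h115-140'),(.14,.165,'140-165'),(.165,.2,'165-200')):
        k=(m&(W[...,2]>lo)&(W[...,2]<hi)).astype(np.uint8)
        N,L,S,C=cv2.connectedComponentsWithStats(k)
        for i in range(1,N):
            if S[i,4]>8: 
                print(S[i],end=' ');rect(W[L==i],n+l)
    k=m&(abs(W[...,2]-.066)<.006)&~bl&(W[...,1]<0.0)
    rect(W[k],n+'rim')
E
```

```text
side blocktop 1485 zmed 0.0568 rect [539.2 186.7] [212.5  81.3] 71.6
[289 164  11  22 108] sideh115-140 108 zmed 0.1309 rect [ 628.5 -156.9] [14.8 81.3] 24.0
[306 169   4   6  17] sideh115-140 17 zmed 0.1209 rect [ 590. -175.] [ 9.3 19.2] 23.1
[321 246   7   9  41] sideh115-140 41 zmed 0.1273 rect [515.9 125.3] [15.9 10.6] 14.1
[307 265  12  16  72] sideh115-140 72 zmed 0.1266 rect [535.3 194.3] [34.6 14.9] 41.0
[295 288  13  17 133] sideh115-140 133 zmed 0.1266 rect [561.5 253.7] [34.8 18.5] 73.3
[366 290   4   7  20] sideh115-140 20 zmed 0.1291 rect [406.7 240.2] [2.4 8.3] 58.6
[321 241   7   8  44] side140-165 44 zmed 0.1506 rect [517.  122.2] [14.6 15.2] 36.8
[306 259  13  16  77] side140-165 77 zmed 0.1522 rect [534.3 194.3] [34.6 17. ] 42.4
[367 285   3   6  17] side140-165 17 zmed 0.1522 rect [407.9 240. ] [2.5 6.2] 73.4
[306 252  13  17 146] side165-200 146 zmed 0.1811 rect [539.2 188.3] [34.9 18.6] 72.5
[368 280   2   5   9] side165-200 9 zmed 0.1717 rect [408.1 236.7] [2.4 7.9] 1.6
siderim 334 zmed 0.0662 rect [ 594.6 -119.1] [174.1 294.7] 17.9
top blocktop 1830 zmed 0.0546 rect [537.1 187.7] [209.5  79.2] 71.3
[333 145  32  19 214] toph115-140 214 zmed 0.1287 rect [ 627.8 -157.8] [15.3 80.5] 23.7
[352 168   7   6  26] toph115-140 26 zmed 0.12 rect [ 588.  -174.5] [ 9.6 14. ] 26.0
[169 175  16  12 116] toph115-140 116 zmed 0.1238 rect [560.3 254.2] [33.8 18.7] 71.9
[197 188  15   8  35] toph115-140 35 zmed 0.1268 rect [529.9 185.2] [14.  33.4] 10.4
[229 197   6   6  17] toph115-140 17 zmed 0.1269 rect [511.9 117.7] [ 4.3 13.4] 48.8
[193 185  17   9  41] top140-165 41 zmed 0.1511 rect [529.7 185.6] [14.5 34.4] 10.3
[225 194   8   7  41] top140-165 41 zmed 0.1495 rect [514.7 121.6] [13.5 14.9] 4.4
[189 179  18  13 142] top165-200 142 zmed 0.1787 rect [537.8 187.3] [35.1 18.7] 73.1
toprim 295 zmed 0.0654 rect [586. -89.] [174.5 251.5] 20.5
```

View pics/topcrop.png

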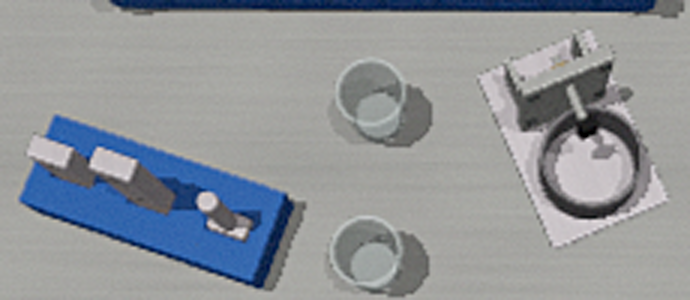

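View pics/sidecrop.png

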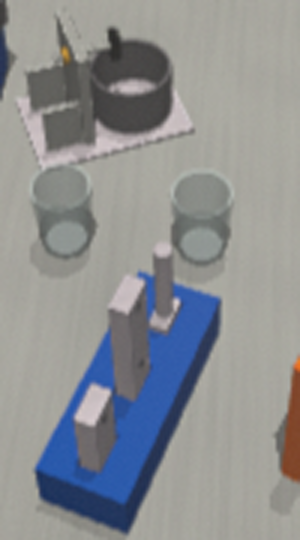

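The crops confirm the choice: the middle bar (top crop (120,165), side crop (125,330)) is the tallest at 0.18 m, with the slat at 0.125 m and the rod at 0.15 m. Cup and stop are clear in both crops (top crop cup at (590,165)). I'll start moving and fit the cup too.

```bash
cat >> h.py <<'E'
from scipy.spatial.transform import Rotation as Ro
def plan(target,yaw):
    o=manip.get_obs();R=Ro.from_euler('xyz',o["tool_rot"],degrees=True)
    s=R.inv().apply(np.array(target)-o["ee_pos"]*1000)
    dy=(o["tool_rot"][2]-yaw+180)%360-180
    print("t%.2f"%o["time"],"pos",np.round(o["ee_pos"]*1000,1),"rpy",np.round(o["tool_rot"],2),"F",np.round(o["ft_force"],1),"w %.1f"%(o["grip_width"]*1e3));print("shift",np.round(s,1),"turn %.3f rad"%np.radians(dy))
E
python3 - <<'E'
from h import *
from scipy.optimize import least_squares
for n in("side","top"):
    d=np.load(n+"0.npz")["d"];W=cloud(n,d);P=W.reshape(-1,3)
    k=(abs(P[:,2]-.066)<.004)&(np.hypot(P[:,0]-.573,P[:,1]+.182)<.055);Q=P[k]*1000
    r=least_squares(lambda x:np.hypot(Q[:,0]-x[0],Q[:,1]-x[1])-42,[573,-182],loss='soft_l1')
    print(n,k.sum(),r.x.round(1),np.std(r.fun).round(1))
    k=(abs(P[:,2]-.13)<.005)&(np.hypot(P[:,0]-.628,P[:,1]+.157)<.05);print(cv2.minAreaRect((P[k,:2]*1000).astype(np.float32)))
    k=(P[:,2]>.112)&(P[:,2]<.13)&(np.hypot(P[:,0]-.588,P[:,1]+.175)<.022);print('pad',k.sum(),cv2.minAreaRect((P[k,:2]*1000).astype(np.float32)))
plan([538.4,187.6,231],72)
E
python3 -m pendant '[[[-30,-22,0,0.1],[-61,-44,0,0.2],[-91,-65,0,0.3],[-121,-87,0,0.4],[-151,-109,0,0.5],[-182,-131,0,0.6],[-212,-152,0,0.7],[-242,-174,0,0.8]]]' 85
python3 -c "
from h import *
plan([538.4,187.6,231],72)"
```

```text
side 107 [ 575.2 -181.4] 1.8
((629.3232421875, -156.55284118652344), (60.3504638671875, 61.787086486816406), 68.82505798339844)
pad 19 ((589.9768676757812, -175.005615234375), (9.343257904052734, 19.211044311523438), 23.117700576782227)
top 159 [ 573.3 -181.1] 1.2
((628.1070556640625, -157.41395568847656), (14.991901397705078, 78.90882873535156), 23.056211471557617)
pad 30 ((594.8845825195312, -171.2152099609375), (24.823415756225586, 14.02459716796875), 25.611873626708984)
t0.10 pos [142.3 633.8 230.5] rpy [-1.7992e+02  1.0000e-02  1.6735e+02] F [-0.3  0.4  0.2] w 85.2
shift [-4.842e+02 -3.486e+02  1.000e-01] turn 1.664 rad
time: 0.77
ee_pos: [0.3412, 0.4097, 0.2311]
tool_rot: [-180.0, -0.0, 121.2]
ft_force: [1.1, 1.1, 0.2]
grip_width: 0.0852
t0.77 pos [341.2 409.7 231.1] rpy [-179.98   -0.    121.23] F [1.1 1.1 0.2] w 85.2
shift [-2.922e+02  5.350e+01  1.000e-01] turn 0.859 rad
```

```bash
python3 -m pendant '[[[-37,7,0,0.11],[-73,13,0,0.22],[-110,20,0,0.33],[-146,27,0,0.44],[-183,33,0,0.55],[-219,40,0,0.66],[-256,47,0,0.77],[-290,53,0,0.85]]]'
python3 -m pendant '[[[0,0,0,0],[0,0,0,0],[0,0,0,0],[0,0,0,0],[0,0,0,0],[0,0,0,0],[0,0,0,0],[0,0,0,0]]]' >/dev/null
python3 -c "
from h import *
plan([538.4,187.6,119],72)"
```

```text
time: 1.43
ee_pos: [0.5382, 0.1898, 0.2313]
tool_rot: [180.0, 0.0, 72.4]
ft_force: [1.0, 1.5, -0.2]
grip_width: 0.0849
t2.10 pos [536.9 192.3 231.4] rpy [-1.800e+02 -1.000e-02  7.286e+01] F [ 0.6 -0.2  0.1] w 85.0
shift [ -4.1   2.8 112.4] turn 0.015 rad
```

```bash
python3 -m pendant '[[[-2,1,0,0.01],[-4,3,5,0.015],[-4,3,25,0.015],[-4,3,45,0.015],[-4,3,65,0.015],[-4,3,85,0.015],[-4,3,100,0.015],[-4,3,112,0.015]]]' >/dev/null
python3 - <<'E'
from h import *
for n in("side","top"):
    p,d=manip.grab_frame(n);np.savez(n+"1.npz",p=p,d=d)
    u,v=proj(n,[.538,.188,.15])[0].astype(int);print(n,u,v)
    c=p[max(v-55,0):v+55,u-70:u+70,::-1];cv2.imwrite(f"pics/{n}1.png",cv2.resize(c,None,fx=5,fy=5,interpolation=cv2.INTER_CUBIC))
plan([538.4,187.6,119],72)
E
```

```text
side 312 265
top 200 186
t2.87 pos [537.7 186.4 117.3] rpy [-1.7988e+02  1.6000e-01  7.1920e+01] F [ 0.7 -0.2 -0.8] w 85.3
shift [ 1.3  0.3 -1.7] turn -0.001 rad
```

View pics/side1.png

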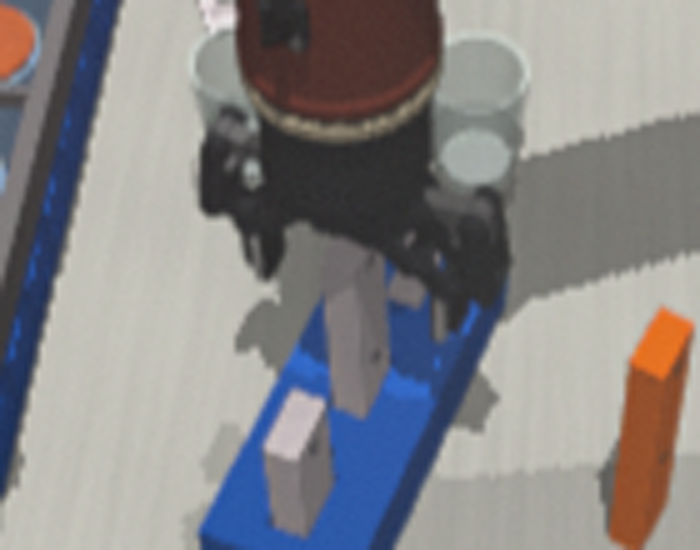

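The bar (crop (355,330)) stands between the open fingers (265,260) and (445,310), with the slat clear. Closing.

```bash
python3 -m pendant '[[[1,0,-2,0],[1,0,-2,0],[1,0,-2,0],[1,0,-2,0],[1,0,-2,0],[1,0,-2,0],[1,0,-2,0],[1,0,-2,0]]]' 0 90
python3 -m pendant '[[[0,0,0,0],[0,0,0,0],[0,0,0,0],[0,0,0,0],[0,0,0,0],[0,0,0,0],[0,0,0,0],[0,0,0,0]]]'
python3 -c "
from h import *
plan([538.4,187.6,229],72)"
```

```text
time: 3.53
ee_pos: [0.5396, 0.1884, 0.122]
tool_rot: [180.0, -0.1, 72.0]
ft_force: [-0.6, -0.1, 5.8]
grip_width: 0.0168
time: 4.2
ee_pos: [0.5396, 0.1883, 0.122]
tool_rot: [180.0, -0.1, 72.0]
ft_force: [-0.5, -0.3, 6.6]
grip_width: 0.0173
t4.20 pos [539.6 188.3 122. ] rpy [ 1.7996e+02 -5.0000e-02  7.1950e+01] F [-0.5 -0.3  6.6] w 17.3
shift [  -1.    -0.8 -107. ] turn -0.001 rad
```

```bash
python3 -m pendant '[[[0,0,-6,0],[0,0,-18,0],[0,0,-32,0],[0,0,-46,0],[0,0,-60,0],[0,0,-75,0],[0,0,-92,0],[0,0,-110,0]]]'
python3 - <<'E'
from h import *
y=np.radians(23.7);c=np.array([574,-181.2]);t=c-14*np.array([np.cos(y),np.sin(y)]);print(t)
plan([*t,228],23.7)
E
```

```text
time: 4.87
ee_pos: [0.5386, 0.1878, 0.2324]
tool_rot: [-180.0, 0.0, 71.9]
ft_force: [0.5, 0.8, -2.2]
grip_width: 0.017
[ 561.18072369 -186.82726887]
t4.87 pos [538.6 187.8 232.4] rpy [-1.7996e+02  4.0000e-02  7.1930e+01] F [ 0.5  0.8 -2.2] w 17.0
shift [-349.1  137.6    4.6] turn 0.842 rad
```

```bash
python3 -m pendant '[[[-10,4,0,0.03],[-30,12,0,0.08],[-55,22,0,0.14],[-80,32,0,0.2],[-105,41,0,0.26],[-130,51,0,0.32],[-155,61,0,0.38],[-180,71,0,0.44]]]' >/dev/null
python3 -c "
from h import *
plan([561.2,-186.8,228],23.7)"
```

```text
t5.53 pos [550.   -9.4 231. ] rpy [-1.7998e+02  3.0000e-02  4.6230e+01] F [ 0.5  0.  -2.3] w 17.1
shift [-120.4  130.8    3. ] turn 0.393 rad
```

```bash
python3 -m pendant '[[[-20,22,0,0.065],[-40,44,0,0.13],[-60,65,0,0.195],[-78,85,0,0.255],[-94,102,0,0.31],[-107,116,0,0.355],[-114,124,0,0.38],[-117,127,0,0.393]]]' >/dev/null
python3 -m pendant '[[[0,0,0,0],[0,0,0,0],[0,0,0,0],[0,0,0,0],[0,0,0,0],[0,0,0,0],[0,0,0,0],[0,0,0,0]]]' >/dev/null
python3 - <<'E'
from h import *
plan([561.2,-186.8,228],23.7)
for n in("side","top"):
    p,d=manip.grab_frame(n);np.savez(n+"2.npz",p=p,d=d)
    u,v=proj(n,[.575,-.18,.12])[0].astype(int);print(n,u,v)
    c=p[max(v-55,0):v+55,u-70:u+70,::-1];cv2.imwrite(f"pics/{n}2.png",cv2.resize(c,None,fx=5,fy=5,interpolation=cv2.INTER_CUBIC))
E
```

```text
t6.87 pos [ 563.2 -177.   231.3] rpy [-180.     -0.     24.25] F [-0.   0.9 -2.5] w 16.9
shift [-5.8  8.1  3.3] turn 0.010 rad
side 312 170
top 357 175
```

View pics/side2.png

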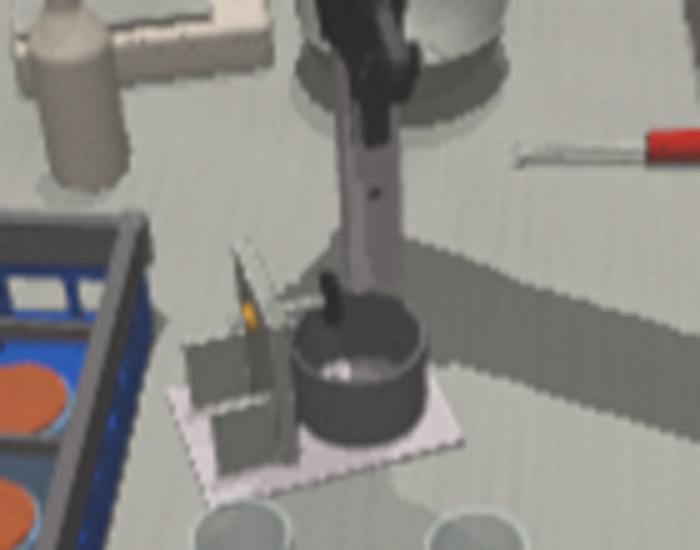

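The side view shows the bar (crop (370,220)) gripped above and short of the cup (360,370), with the pad at (328,290) clear. I'll check the bar's tilt and offset numerically, and correct the position.

```bash
cat >> h.py <<'E'
def bar(k,z0,z1,tcp):
    y=np.radians(23.7);A=np.array([[np.cos(y),np.sin(y)],[-np.sin(y),np.cos(y)]])
    for n in("side","top"):
        W=cloud(n,np.load(n+k+".npz")["d"]).reshape(-1,3)*1000
        S=np.c_[(W[:,:2]-[574,-181.2])@A.T,W[:,2]];t=(np.array(tcp)-[574,-181.2])@A.T
        print(n,'tcp st',t.round(1))
        for z in np.arange(z0,z1,15):
            q=S[(abs(S[:,2]-z)<7.5)&(np.hypot(*(S[:,:2]-t).T)<26)]
            if len(q)>5: print(z,len(q),'x',np.percentile(q[:,0],[3,97]).round(1),'y',np.percentile(q[:,1],[3,50,97]).round(1))
E
python3 -m pendant '[[[-3,4,0,0.005],[-6,8,0,0.01],[-6,8,0,0.01],[-6,8,0,0.01],[-6,8,0,0.01],[-6,8,0,0.01],[-6,8,0,0.01],[-6,8,0,0.01]]]'
python3 -c "
from h import *
bar('2',130,220,[563.2,-177.0])
plan([561.2,-186.8,118],23.7)"
```

```text
time: 7.63
ee_pos: [0.561, -0.1868, 0.2313]
tool_rot: [-180.0, 0.0, 23.7]
ft_force: [-0.2, 0.2, -1.5]
grip_width: 0.0169
side tcp st [-8.2  8.2]
130 45 x [-24.2  15.4] y [ 2.3 16.1 19.8]
145 45 x [-24.8   7.6] y [ 5.8 16.6 19.4]
160 50 x [-25.2   8.3] y [ 2.5 15.9 19.1]
175 49 x [-25.4   8.4] y [ 2.8 16.1 19.2]
190 46 x [-22.7   8.1] y [ 6.5 16.8 19. ]
205 50 x [-22.8   7.8] y [ 7.4 16.  18.9]
top tcp st [-8.2  8.2]
t7.63 pos [ 561.  -186.8  231.3] rpy [-180.      0.     23.67] F [-0.2  0.2 -1.5] w 16.9
shift [  0.2   0.  113.3] turn -0.001 rad
```

Bar is vertical (edges constant with height) and centred on the tool. Descending.

```bash
python3 -m pendant '[[[0,0,10,0],[0,0,25,0],[0,0,42,0],[0,0,59,0],[0,0,75,0],[0,0,88,0],[0,0,97,0],[0,0,103,0]]]'
python3 -m pendant '[[[0,0,1,0],[0,0,2,0],[0,0,3,0],[0,0,4,0],[0,0,5,0],[0,0,6,0],[0,0,7,0],[0,0,7,0]]]'
python3 -c "
from h import *
plan([561.2,-186.8,118],23.7)"
```

```text
time: 8.3
ee_pos: [0.5605, -0.1868, 0.127]
tool_rot: [-180.0, 0.1, 23.7]
ft_force: [0.2, 0.4, -1.6]
grip_width: 0.017
time: 8.97
ee_pos: [0.5609, -0.187, 0.1212]
tool_rot: [-180.0, 0.0, 23.7]
ft_force: [-0.3, -0.3, -2.8]
grip_width: 0.017
t8.97 pos [ 560.9 -187.   121.2] rpy [-1.800e+02  1.000e-02  2.366e+01] F [-0.3 -0.3 -2.8] w 17.0
shift [ 0.3 -0.   3.2] turn -0.001 rad
```

```bash
python3 -m pendant '[[[0,0,0.5,0],[0,0,1,0],[0,0,1.5,0],[0,0,2,0],[0,0,2,0],[0,0,2,0],[0,0,2,0],[0,0,2,0]]]'
python3 -m pendant '[[[0,0,0.5,0],[0,0,1,0],[0,0,1.5,0],[0,0,1.5,0],[0,0,1.5,0],[0,0,1.5,0],[0,0,1.5,0],[0,0,1.5,0]]]'
```

```text
time: 9.63
ee_pos: [0.561, -0.187, 0.1194]
tool_rot: [180.0, 0.0, 23.7]
ft_force: [0.0, -0.1, -2.2]
grip_width: 0.0169
time: 10.3
ee_pos: [0.5611, -0.1871, 0.118]
tool_rot: [180.0, -0.0, 23.6]
ft_force: [-0.8, 0.1, 1.8]
grip_width: 0.0167
```

Foot is on the floor (force went from −2.2 to +1.8 N). Next I approach the pad slowly.

```bash
python3 -m pendant '[[[0,0,0.5,0],[1,0,0.5,0],[2,0,0.5,0],[3,0,0.5,0],[4,0,0.5,0],[5,0,0.5,0],[6,0,0.5,0],[6,0,0.5,0]]]'
python3 -m pendant '[[[1,0,0,0],[2,0,0,0],[3,0,0,0],[4,0,0,0],[5,0,0,0],[6,0,0,0],[6,0,0,0],[6,0,0,0]]]'
python3 - <<'E'
from h import *
y=np.radians(23.7);o=manip.get_obs();u=np.array([np.cos(y),np.sin(y)])
print('st x',(o["ee_pos"][:2]*1000-[574,-181.2])@u,'Fx',o["ft_force"][:2]@u, 'Fy',o["ft_force"][:2]@[-u[1],u[0]],o["wrist_torque"])
E
```

```text
time: 10.97
ee_pos: [0.5657, -0.1857, 0.1182]
tool_rot: [180.0, 0.1, 23.6]
ft_force: [-6.5, -0.8, 12.5]
grip_width: 0.017
time: 11.63
ee_pos: [0.5714, -0.1832, 0.1182]
tool_rot: [180.0, 0.0, 23.6]
ft_force: [-6.1, -0.9, 12.6]
grip_width: 0.0173
st x -3.1887873269559313 Fx -5.996480939922132 Fy 1.6144679498426255 [-0.12813755  1.92476683  0.00432492]
```

```bash
cat > st.py <<'E'
from h import *
y=np.radians(23.7);o=manip.get_obs();u=np.array([np.cos(y),np.sin(y)]);v=np.array([-u[1],u[0]])
e=o["ee_pos"][:2]*1000-[574,-181.2]
print('t %.2f'%o["time"],'st',(e@u).round(2),(e@v).round(2),'z',(o["ee_pos"][2]*1000).round(2),'F',(o["ft_force"][:2]@u).round(2),(o["ft_force"][:2]@v).round(2),o["ft_force"][2].round(2),'rpy',o["tool_rot"].round(2))
E
python3 -m pendant '[[[0,0,-0.2,0],[0,0,-0.4,0],[0,0,-0.4,0],[0.5,0,-0.4,0],[1,0,-0.4,0],[1.5,0,-0.4,0],[2,0,-0.4,0],[2,0,-0.4,0]]]' >/dev/null; python3 st.py
python3 -m pendant '[[[0.5,0,0,0],[1,0,0,0],[1.5,0,0,0],[2,0,0,0],[2.5,0,0,0],[3,0,0,0],[3,0,0,0],[3,0,0,0]]]' >/dev/null; python3 st.py
```

```text
t 12.30 st -1.57 -0.79 z 118.31 F -5.86 1.09 9.47 rpy [1.800e+02 9.000e-02 2.359e+01]
t 12.97 st 0.48 -0.88 z 118.27 F -8.95 2.04 12.24 rpy [-1.7998e+02  1.7000e-01  2.3570e+01]
```

```bash
python3 -m pendant '[[[0,-0.3,-0.2,0],[0,-0.6,-0.4,0],[0.5,-0.8,-0.4,0],[1,-0.8,-0.4,0],[1.5,-0.8,-0.4,0],[2,-0.8,-0.4,0],[2,-0.8,-0.4,0],[2,-0.8,-0.4,0]]]' >/dev/null; python3 st.py
python3 - <<'E'
from h import *
for n in("side","top"):
    p,d=manip.grab_frame(n);np.savez(n+"3.npz",p=p,d=d)
    u,v=proj(n,[.585,-.18,.10])[0].astype(int);print(n,u,v)
    c=p[v-40:v+40,u-50:u+50,::-1];cv2.imwrite(f"pics/{n}3.png",cv2.resize(c,None,fx=7,fy=7,interpolation=cv2.INTER_CUBIC))
o=manip.get_obs();bar('3',70,190,o["ee_pos"][:2]*1000)
E
```

```text
t 13.63 st 2.44 -0.58 z 118.34 F -7.79 -1.13 7.42 rpy [1.7996e+02 1.6000e-01 2.3540e+01]
side 309 175
top 357 173
side tcp st [ 2.5 -0.6]
70 34 x [-19.9  11.2] y [ 0.8  7.5 11.4]
85 41 x [-20.1  21.1] y [-3.6  7.7 10.9]
100 53 x [-17.3  26.1] y [-1.   6.9 10.5]
115 55 x [-17.3  26. ] y [-6.3  7.1 11.8]
130 33 x [-14.3  19.7] y [-2.9 10.2 22. ]
145 34 x [-4.5 18.6] y [ 2.2 15.8 23.4]
160 17 x [ 4.5 20.6] y [-5.   8.9 22.1]
175 26 x [ 8.5 21.6] y [-11.4   7.8  20.4]
top tcp st [ 2.5 -0.6]
```

View pics/side3.png

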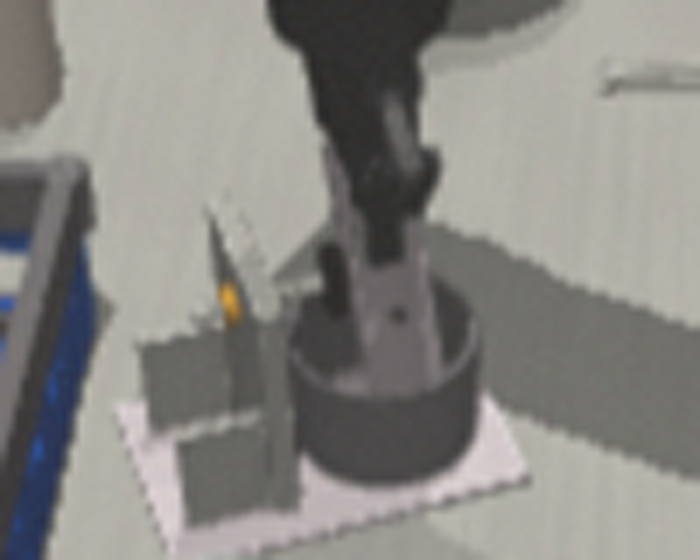

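The foot lags: the bar's left edge runs from (330,150) to (365,370), and the depth edges slope about 5°. It has turned in the grip from foot friction plus the pad moment. I'll back off the pad, dragging the foot forward, let it settle flat on its foot, then regrip lower and harder.

```bash
cat > look.py <<'E'
import sys
from h import *
k=sys.argv[1]
for n in("side","top"):
    p,d=manip.grab_frame(n);np.savez(n+k+".npz",p=p,d=d)
p=np.load("side"+k+".npz")["p"];u,v=proj("side",[.585,-.18,.10])[0].astype(int)
cv2.imwrite(f"pics/side{k}.png",cv2.resize(p[v-40:v+40,u-50:u+50,::-1],None,fx=7,fy=7,interpolation=cv2.INTER_CUBIC))
# rear edge of the bar: per height, min station x of points on the visible +y flat face
y=np.radians(23.7);A=np.array([[np.cos(y),np.sin(y)],[-np.sin(y),np.cos(y)]])
W=cloud("side",np.load("side"+k+".npz")["d"]);S=np.concatenate([((W[...,:2]*1000-[574,-181.2])@A.T),W[...,2:]*1000],-1)
m=(abs(S[...,1]-9)<6)&(S[...,2]>72)&(S[...,2]<118)&(abs(S[...,0])<36)
r=[];f=[]
for row in range(400):
    q=S[row][m[row]]
    if len(q)>3: i=q[:,0].argmin();r.append(q[i,[0,2]]);f.append([q[:,0].max(),q[i,2]])
r=np.array(r);print('rear edge x',r[:,0].round(1),'z',r[:,1].round(0))
t=np.polyfit(r[:,1],r[:,0],1);print('lean deg (+ = top towards pad) %.1f'%np.degrees(np.arctan(t[0])),'rear x at z=103: %.1f'%np.polyval(t,103))
E
python3 -m pendant '[[[-2,0,0,0],[-4,0,0,0],[-6,0,0,0],[-8,0,0,0],[-10,0,0,0],[-12,0,0,0],[-14,0,0,0],[-15,0,0,0]]]' - 120 >/dev/null; python3 st.py; python3 look.py 4; python3 st.py|cut -c1-8
```

```text
t 14.40 st -9.87 0.88 z 118.4 F 3.89 0.75 4.47 rpy [-1.800e+02 -6.000e-02  2.367e+01]
rear edge x [-28.7 -29.3 -28.9 -29.  -29.2 -29.4 -32.5 -32.6 -32.4 -26.1 -18.4] z [114. 108. 105. 100.  95.  90.  85.  80.  76.  72.  73.]
lean deg (+ = top towards pad) -3.4 rear x at z=103: -29.5
t 14.50
```

```bash
python3 -m pendant '[[[0,0,0,0],[0,0,0,0],[0,0,0,0],[0,0,0,0],[0,0,0,0],[0,0,1,0],[0,0,2,0],[0,0,3,0]]]' 30 120 ; python3 st.py; python3 look.py 5
```

```text
time: 15.17
ee_pos: [0.5642, -0.1847, 0.115]
tool_rot: [-180.0, 0.0, 23.7]
ft_force: [0.2, -0.9, -0.6]
grip_width: 0.0303
t 15.17 st -10.32 0.75 z 114.95 F -0.13 -0.89 -0.58 rpy [-1.800e+02  1.000e-02  2.365e+01]
rear edge x [-35.8 -35.6 -32.2 -35.9 -35.5 -35.7 -35.6 -25.8 -18.8] z [102.  98.  95.  88.  85.  80.  75.  74.  72.]
lean deg (+ = top towards pad) -17.7 rear x at z=103: -38.0
```

View pics/side5.png

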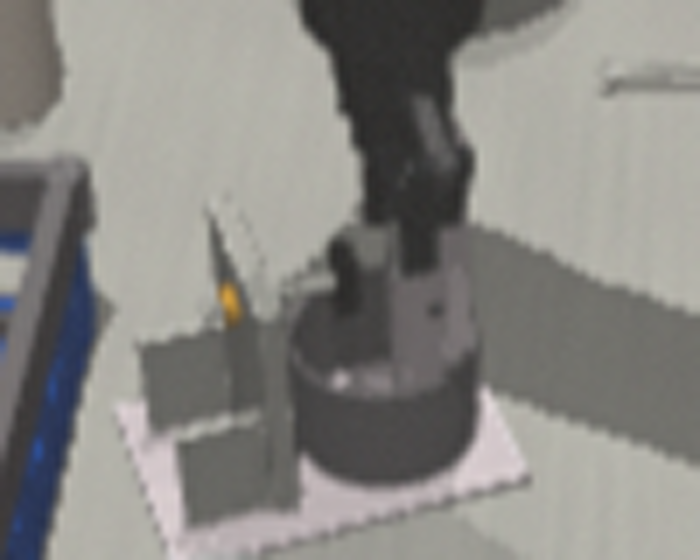

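Now the bar stands flat and vertical (left edge at crop x≈390 throughout; rear edge constant at −35.7). Recentre on it and regrip at 120 N.

```bash
python3 -m pendant '[[[-2,0.2,0,0],[-4,0.4,0,0],[-6,0.7,0,0],[-8,0.7,0,0],[-8,0.7,0,0],[-8,0.7,0,0],[-8,0.7,0,0],[-8,0.7,0,0]]]' 30 120 >/dev/null; python3 st.py
python3 -m pendant '[[[0,0,0,0],[0,0,0,0],[0,0,0,0],[0,0,0,0],[0,0,0,0],[0,0,0,0],[0,0,0,0],[0,0,0,0]]]' 0 120 >/dev/null; python3 st.py; python3 look.py 6
```

```text
t 15.93 st -18.15 0.05 z 115.14 F 0.03 0.41 -0.29 rpy [180.    -0.    23.66]
t 16.60 st -18.0 -0.05 z 115.37 F 0.19 0.79 4.65 rpy [ 1.7999e+02 -3.0000e-02  2.3660e+01]
rear edge x [-34.1 -33.6 -33.7 -32.8 -33.1 -34.2 -33.  -33.5 -32.9 -30.9] z [107. 104.  99.  97.  92.  84.  83.  77.  75.  76.]
lean deg (+ = top towards pad) -2.2 rear x at z=103: -33.7
```

```bash
python3 -m pendant '[[[0,0,-0.3,0],[0,0,-0.6,0],[2,0,-0.6,0],[4,0,-0.6,0],[6,0,-0.6,0],[8,0,-0.6,0],[10,0,-0.6,0],[10,0,-0.6,0]]]' >/dev/null; python3 st.py
python3 -m pendant '[[[1,0,0,0],[2,0,0,0],[3,0,0,0],[4,0,0,0],[5,0,0,0],[6,0,0,0],[7,0,0,0],[7,0,0,0]]]' >/dev/null; python3 st.py; python3 look.py 7
```

```text
t 17.37 st -7.62 0.36 z 115.43 F -0.09 1.28 -3.02 rpy [-179.99    0.     23.69]
t 18.03 st -1.13 0.02 z 115.7 F -0.88 0.64 -1.83 rpy [1.800e+02 1.000e-02 2.366e+01]
rear edge x [-19.6 -19.7 -19.5 -19.9 -19.6 -19.1 -20.  -18.5 -18.4 -12.7  -2. ] z [111. 106. 102.  97.  93.  90.  82.  82.  78.  73.  74.]
lean deg (+ = top towards pad) -13.9 rear x at z=103: -20.4
```

```bash
for i in 1; do python3 -m pendant '[[[0.5,0,0,0],[1,0,0,0],[1.5,0,0,0],[2,0,0,0],[2.5,0,0,0],[3,0,0,0],[3,0,0,0],[3,0,0,0]]]' >/dev/null; python3 st.py; python3 -m pendant '[[[0.5,0,0,0],[1,0,0,0],[1.5,0,0,0],[2,0,0,0],[2.5,0,0,0],[3,0,0,0],[3,0,0,0],[3,0,0,0]]]' >/dev/null; python3 st.py; done; python3 look.py 8
```

```text
t 18.80 st 1.53 -0.04 z 115.69 F -2.59 0.28 -1.15 rpy [-1.800e+02  2.000e-02  2.364e+01]
t 19.47 st 4.53 -0.04 z 115.71 F -4.92 0.51 0.1 rpy [-1.800e+02  2.000e-02  2.364e+01]
rear edge x [-13.9 -14.3 -13.9 -13.  -12.6 -12.5 -12.9 -12.4 -17.  -15.3  -2.3] z [111. 105. 101. 100.  96.  92.  86.  83.  73.  74.  73.]
lean deg (+ = top towards pad) -4.0 rear x at z=103: -13.6
```

```bash
cat > pad.py <<'E'
import sys
from h import *
y=np.radians(23.7);A=np.array([[np.cos(y),np.sin(y)],[-np.sin(y),np.cos(y)]])
for k in sys.argv[1:]:
    f=np.load("side"+k+".npz");W=cloud("side",f["d"]);S=np.concatenate([((W[...,:2]*1000-[574,-181.2])@A.T),W[...,2:]*1000],-1)
    g=f["p"].max(-1);m=(abs(S[...,1])<13)&(S[...,2]>84)&(S[...,2]<124)&(S[...,0]>5)&(S[...,0]<45)&(g<70)
    q=S[m];v,u=np.nonzero(m);print(k,len(q),'x pct',np.percentile(q[:,0],[5,25,50,75,95]).round(1),'y',q[:,1].mean().round(1),'z',q[:,2].mean().round(1),'u',np.percentile(u,[5,50,95]),'v',np.percentile(v,[5,50,95]))
E
python3 pad.py 0 2 6 7 8 3
```

```text
0 31 x pct [13.2 15.8 18.  20.8 21.8] y 3.8 z 107.3 u [306.  308.  309.5] v [171. 176. 179.]
2 35 x pct [13.4 15.4 18.  20.3 21.4] y 3.1 z 108.9 u [306.  308.  309.3] v [170. 175. 179.]
6 34 x pct [13.8 15.4 18.  20.6 21.7] y 3.3 z 108.8 u [306.   308.   309.35] v [170. 175. 179.]
7 33 x pct [14.3 15.3 18.4 20.8 21.7] y 3.4 z 110.3 u [306. 308. 309.] v [170. 175. 179.]
8 33 x pct [20.  21.3 24.5 26.5 27.8] y 3.1 z 111.3 u [304.6 306.  307. ] v [170.6 175.  179.4]
3 35 x pct [17.6 20.2 22.1 24.8 26.1] y 2.8 z 108.2 u [305. 306. 308.] v [170. 176. 180.]
```

View pics/side8.png

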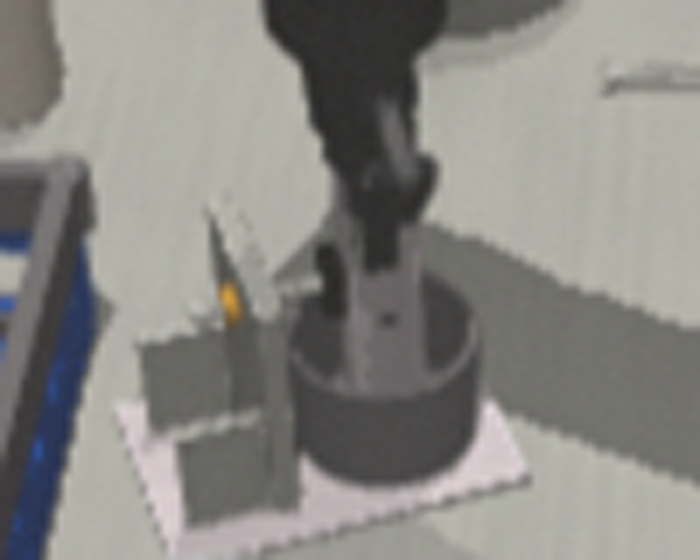

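The side view shows the bar upright (left edge (345,200)–(355,385) matches the vertical vanishing direction). The pad at (325,280) has moved about 6.4 mm by camera, and 4.9 N agrees with that. Pressing on to half-way.

```bash
python3 -m pendant '[[[0.5,0,0,0],[1,0,0,0],[1.5,0,0,0],[2,0,0,0],[2.5,0,0,0],[3,0,0,0],[3,0,0,0],[3,0,0,0]]]' >/dev/null; python3 st.py; python3 -m pendant '[[[0.5,0,0,0],[1,0,0,0],[1.5,0,0,0],[2,0,0,0],[2.5,0,0.1,0],[2.5,0,0.2,0],[2.5,0,0.3,0],[2.5,0,0.3,0]]]' >/dev/null; python3 st.py;  python3 look.py 9; python3 pad.py 0 9
```

```text
t 20.23 st 7.12 -0.04 z 115.7 F -7.26 0.68 1.47 rpy [-1.7998e+02  5.0000e-02  2.3630e+01]
t 20.90 st 9.15 -0.21 z 115.42 F -8.55 1.58 2.12 rpy [-1.7998e+02  8.0000e-02  2.3610e+01]
rear edge x [-10.2  -9.8  -9.8 -10.1  -9.8 -10.6 -10.3  -9.   -8.6  -5.1  11. ] z [109. 105. 101.  95.  91.  84.  80.  80.  76.  73.  73.]
lean deg (+ = top towards pad) -13.7 rear x at z=103: -11.2
0 31 x pct [13.2 15.8 18.  20.8 21.8] y 3.8 z 107.3 u [306.  308.  309.5] v [171. 176. 179.]
9 34 x pct [23.8 25.8 28.2 30.6 31.9] y 3.3 z 110.5 u [303. 305. 306.] v [170.65 175.5  180.  ]
```

```bash
python3 -m pendant '[[[0.5,-0.1,0,0],[1,-0.2,0,0],[1.2,-0.2,0,0],[1.2,-0.2,0.1,0],[1.2,-0.2,0.2,0],[1.2,-0.2,0.3,0],[1.2,-0.2,0.3,0],[1.2,-0.2,0.3,0]]]' >/dev/null; python3 st.py; python3 -m pendant '[[[0,0,0.1,0],[0,0,0.2,0],[0,0,0.3,0],[0,0,0.3,0],[0,0,0.3,0],[0,0,0.3,0],[0,0,0.3,0],[0,0,0.3,0]]]' >/dev/null; python3 st.py
```

```text
t 21.67 st 10.04 -0.21 z 115.4 F -10.57 1.09 6.01 rpy [-1.7998e+02  1.0000e-01  2.3590e+01]
t 22.33 st 10.12 -0.23 z 115.41 F -10.64 3.45 8.11 rpy [-1.7997e+02  8.0000e-02  2.3600e+01]
```

```bash
python3 -m pendant '[[[0,0,0,0],[0,0,0,0],[0,0,0,0],[0,0,0,0],[0,0,0,0],[0,0,0,0],[0,0,0,0],[0,0,0,0]]]' >/dev/null; python3 st.py; python3 look.py 10; python3 pad.py 0 10; python3 st.py
```

```text
t 23.00 st 10.09 -0.2 z 115.36 F -10.41 2.4 7.81 rpy [-1.7997e+02  9.0000e-02  2.3600e+01]
rear edge x [-10.6 -10.1 -10.5 -10.1  -9.7  -9.1  -9.8 -10.1  -9.2  -2.3  10.8] z [107. 104.  98.  95.  92.  89.  82.  76.  74.  73.  72.]
lean deg (+ = top towards pad) -15.7 rear x at z=103: -11.7
0 31 x pct [13.2 15.8 18.  20.8 21.8] y 3.8 z 107.3 u [306.  308.  309.5] v [171. 176. 179.]
10 32 x pct [25.2 26.9 29.4 31.5 32.7] y 2.4 z 109.3 u [303. 304. 306.] v [171. 176. 180.]
t 23.10 st 10.1 -0.25 z 115.39 F -10.75 3.57 8.16 rpy [-1.7997e+02  8.0000e-02  2.3590e+01]
```

View pics/side10.png

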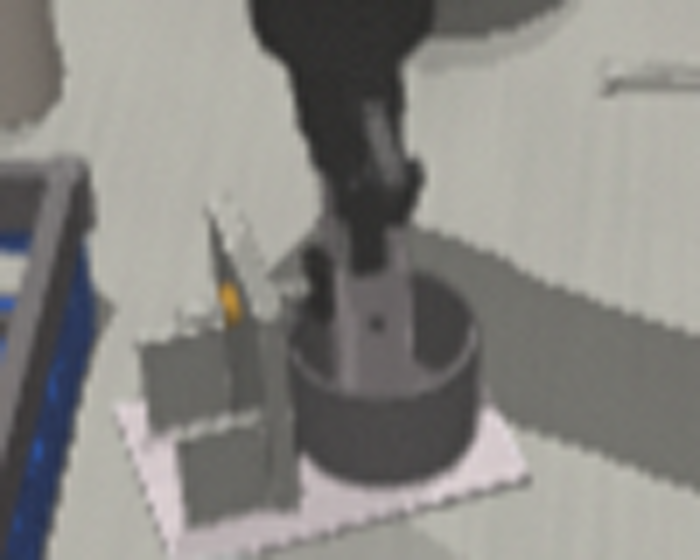

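```bash
python3 -c "
from station import manip
print(manip.close_job())"; python3 st.py
```

```text
the job is handed in; nothing more can be done
None
the job is handed in; nothing more can be done
```

The upright is out of the blue block and stands with its foot on the floor of the cup. It is still gripped at 120 N and pressing the pad about half-way in. I handed the job in at about 23 s, inside the 42 s limit.

**Last checks, just before handing in:**
- **Push:** about 10.5 N. This includes some foot friction.
- **Pad travel:** about 11.5 mm by the camera, well short of the 24 mm stop. Force and camera agree.
- **Upright:** no lean beyond about 1° in the last picture. The script's printed lean figure was not usable because stray points at the cup rim spoiled it, so I judged from the edge positions and the picture.
- **Centring:** the tool was within 0.3 mm of my estimated station centre line, and square to within about 0.1° of my estimated pressing direction. The centre line itself is known to about 1 mm, and I estimated the angle only from the camera.
- **Foot contact:** about 8 N upward at the wrist, so the foot is on the cup floor.

**What went wrong or disagreed:**
- **First press:** it tilted the bar about 5° in the grip, from foot friction. I backed off, opened the fingers slightly so it stood flat in the cup, regripped lower and harder, and pressed again with the foot almost unloaded.
- **Contact point:** on the second press the pad met the bar 3 to 4 mm later than my cup estimate predicted. I went by force and measured pad movement instead.
- **Side force:** a sideways force of about 2 to 3.5 N remained at the end.
- **Not checked:** I made no final check of the other bars or the loose items. I saw no contact with any of them.

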